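# Line up the jade seals by height on the seal shelf

### The job

Take the four jade-coloured seals that were left about on the bottom step and stand them upright on the four rests along the top step, one centred on each, in order of height: the tallest on the rest next to the red jar, stepping down to the shortest next to the steel box. Do not knock any seal over, and leave the jar and the box where they are.

Things in the scene. Friction and masses are not known exactly. Their poses are not given: they have to be found in the camera images.
- seal_a_mid (a point): The tallest seal: a bright leaf-green upright resin block, 22 x 22 mm in plan and 86 mm tall, with a red-stained foot. The point is its centre, 43 mm above its foot; z is up, x and y are square to its sides. It weighs about 52 g (30% more or less) and starts loose on the shelf's bottom step, 25 mm above the table.
- seal_b_mid (a point): The second tallest seal: a pale, almost white mint-green upright resin block, 22 x 22 mm in plan and 74 mm tall, with a red-stained foot. The point is its centre, 37 mm above its foot; z is up, x and y are square to its sides. It weighs about 45 g (30% more or less) and starts loose on the shelf's bottom step, 25 mm above the table.
- seal_c_mid (a point): The second shortest seal: a very dark bottle-green upright resin block, 22 x 22 mm in plan and 62 mm tall, with a red-stained foot. The point is its centre, 31 mm above its foot; z is up, x and y are square to its sides. It weighs about 38 g (30% more or less) and starts loose on the shelf's bottom step, 25 mm above the table.
- seal_d_mid (a point): The shortest seal: a turquoise blue-green upright resin block, 22 x 22 mm in plan and 50 mm tall, with a red-stained foot. The point is its centre, 25 mm above its foot; z is up, x and y are square to its sides. It weighs about 30 g (30% more or less) and starts loose on the shelf's bottom step, 25 mm above the table.
- rest1: Rest 1 of four, counted from the shelf's left (+y) end: fixed dark square 40 x 40 x 4 mm with wine-red felt face, on the top step, 62 mm from the next. Origin: centre of its underside, 75 mm above the table (felt 4 mm higher); y along the row to the left, x to the shelf's back. The bamboo shelf is fixed, 560 mm long (y).
- rest2: Rest 2 of four, counted from the shelf's left (+y) end: fixed dark square 40 x 40 x 4 mm with wine-red felt face, on the top step, 62 mm from the next. Origin: centre of its underside, 75 mm above the table (felt 4 mm higher); y along the row to the left, x to the shelf's back. Shelf steps: bottom 130 mm deep, 25 mm high; middle 60 deep, 50 high; top 100 deep, 75 high.
- rest3: Rest 3 of four, counted from the shelf's left (+y) end: fixed dark square 40 x 40 x 4 mm with wine-red felt face, on the top step, 62 mm from the next. Origin: centre of its underside, 75 mm above the table (felt 4 mm higher); y along the row to the left, x to the shelf's back. The row runs along the middle line of the top step.
- rest4: Rest 4 of four, counted from the shelf's left (+y) end: fixed dark square 40 x 40 x 4 mm with wine-red felt face, on the top step, 62 mm from the next. Origin: centre of its underside, 75 mm above the table (felt 4 mm higher); y along the row to the left, x to the shelf's back. The shelf's back has no wall.
- jar: Red glazed lidded jar, 72 mm across and 57 mm tall, loose, at one end of the top step (either end). Origin at the centre of its underside. It stays where it is.
- box: Stainless steel box with a hinged lid, closed, 77 x 97 mm in plan and 40 mm tall, loose, at the other end of the top step from the jar. Origin at the centre of its underside. It stays where it is.

How it is judged:
By the outcome, as a careful person would: the job done as asked, in the order asked, and still so for the second after the job is handed in, with the robot touching nothing.
It also fails if it takes over 104 s, if anything falls off the work surface, if the arm or the gripper's body presses on something with over 40 N, if the wrist force passes 120 N, or if a joint passes its speed limit or range.

### The arm

A 6-joint arm with a two-finger parallel gripper is mounted at the origin on the work surface. World frame = base frame: x ahead of the robot, y to its left, z up, the work surface at z = 0. Lengths are in m, angles in rad, forces in N, time in s.
With the tool pointing down it reaches from about 0.3 to 0.875 m from the base axis. Payload 6.4 kg.
Tool frame: the origin (TCP) lies midway between the tips of the shut fingers; the grasp point (between the pads) lies 19 mm behind it (ctrl.pinch_z is the distance from the TCP to the grasp point, in m); z points along the fingers, y is the line along which they close (so a half turn about z gives the same grasp; the last joint's range is limited). The gripper opens to 85 mm and grips with 20 to 120 N. Pads are 22 mm wide; open, the fingers measure 114 mm over their backs; the gripper's body (76 mm by 85 mm) begins 54 mm behind the grasp point. The pads swing forward as they close: fully open they stand 13 mm farther back than shut.
Start: joints at [1.034, 0.181, 1.607, -0, 1.354, -0.206], TCP at [0.187, 0.544, 0.204] pointing down, gripper open.
Joint ranges: [-2.99, 2.99], [-0.89, 2.07], [0.3, 2.58], [-1.14, 4.28], [0, 2.63], [-3.12, 3.12]. Speed limits (rad/s): [2.57, 2.57, 3.01, 3.14, 3.14, 3.14].

### API

Orientations are given as a unit quaternion [w, x, y, z].
In Python, from bench import ctrl gives the robot as it stands.
- The arm moves only by the tool apply_moves, never from a script. Its argument "moves" is a list of rows, each an object with "jaw": the opening, from 0 (shut) to 1 (fully open); "offset": the shift along the tool's x, y, z in mm, a list of three; "rot": the turn, a rotation vector about the tool's x, y, z in degrees, a list of three. In form: [{"jaw": jaw, "offset": [dx, dy, dz], "rot": [ax, ay, az]}, ...]. A call has exactly 5 rows; each row shifts and turns the commanded pose from where the row before left it, along the tool's axes as they then stand; what a row does not reach is not made up. A row lasts 1/8 s, in which the tool goes at most 62.5 mm and 10.7 degrees, less where a joint would pass 70% of its speed; a pose out of reach is approached as far as the arm can. A call is refused whole if a number of a shift passes 62.5 or a number of a turn 10.7, either way. A call with a gripper value outside its range is refused whole. The fingers move at their own pace and stop on an object; the grip force is fixed at half the most. Time passes only in rows, so rows that do not move let the fingers close, or fill a call up. It gives the time, the measured TCP pose, the force, the opening and the grip force at its end, in the units of the state.
- ctrl.get_obs(): the state, without advancing time (a new reading comes with each control period).
- ctrl.camera(name): name is "scene" or "top" or "wrist"; returns (picture, depth): 384x512x3 uint8, red, green, blue; 384x512 float32, m along the optical axis (not along the pixel's ray), 0 where there is no reading.
- ctrl.camera_params(name): a dict with "K" (3x3 intrinsics, pixels), "dist" ([k1, k2, p1, p2, k3] as OpenCV has them; the pictures are not rectified), "cam_to_world" (4x4, takes a point from camera to world coordinates); the wrist camera has in their place "mount" (4x4, takes a point from camera to tool coordinates, whose origin is the TCP and whose axes are the flange's). Camera axes: x right, y down, z forward; pixel columns grow to the right and rows downward; lengths in m; the calibration is good to about 2 mm. A picture is of the moment at which its call begins: read the wrist's pose just before it. camera_params takes no time and is no camera call.
- ctrl.hand_in(): hands the job in; it is judged then, once.
Trained networks look in the newest picture that a camera, given by its name, has taken for a name from the list of things; names that differ only in an ending like _2 or _b are one class to them, and where a whole thing is asked for, a point or a joint stands for the part that bears it (a point fixed in the world has none). Each returns a list of dicts, best first, with "score" (0 to 1); they miss things now and then, are a little off and sometimes report something else, mostly with a low value. They report only what shows in the picture. A call takes as long as a camera call.
- ctrl.outline_of(camera, target): "region" (384x512 bool, what is visible of it) and "position" ([column, row] in pixels, amid what is visible of it).
The state is a dict: "time_s": time; "q": joint angles; "dq": joint speeds; "joint_efforts": joint torques, N m; "eef_pos": TCP position; "eef_rot": TCP orientation; "wrist_force": force on the tool from outside, world axes, zero at the start; "torque": the same for the moment, N m; "opening": opening from 0.0 (shut) to 1.0 (fully open); "grasp_force": force on a finger pad.
Only numpy, scipy, OpenCV 4.12 (cv2) and the standard library are available. Lean on these libraries where they do the work, as an engineer would, in place of code of your own. Each camera call takes 0.05 s, during which the arm holds its last target. There are 200 camera calls.

## Working session

There is one attempt and no reset: what is moved stays moved. The work goes in short steps, Python scripts to look and compute and a tool call to move; the robot and the scene stay as the last step left them, time stands still between calls to the robot, and variables do not carry over. Pictures are saved under pics/ and viewed, at most 14 in all, crops included, and the job is handed in when it is done.

Besides the shell and the picture viewer there is one more tool, called after "Request:" by a JSON object that holds its "api" and its "payload", one argument or row to a line. apply_moves: Moves the arm, as the interface text tells. Its arguments: {"type":"object","properties":{"moves":{"type":"array"}},"required":["moves"]}

```bash
ls; mkdir -p pics
cat > h.py <<'E'
import numpy as np, cv2
from bench import ctrl
from scipy.spatial.transform import Rotation as R
def save(n,im): cv2.imwrite(f'pics/{n}.png',im[:,:,::-1])
def tool():
    o=ctrl.get_obs(); w,x,y,z=o['eef_rot']; T=np.eye(4)
    T[:3,:3]=R.from_quat([x,y,z,w]).as_matrix(); T[:3,3]=o['eef_pos']; return T
def cloud(name,depth,T=None):
    p=ctrl.camera_params(name); M=p['cam_to_world'] if 'cam_to_world' in p else T@np.array(p['mount'])
    h,w=depth.shape; uu,vv=np.meshgrid(np.arange(w),np.arange(h))
    n=cv2.undistortPoints(np.stack([uu,vv],-1).reshape(-1,1,2).astype(float),np.array(p['K']),np.array(p['dist'])).reshape(h,w,2)
    c=np.concatenate([n*depth[...,None],depth[...,None]],-1)
    M=np.array(M); return c@M[:3,:3].T+M[:3,3]
E
python3 - <<'E'
from h import *
np.set_printoptions(precision=4,suppress=True)
ims=[]
for c in ['scene','top']:
    im,d=ctrl.camera(c); ims.append(im); P=cloud(c,d); np.save(f'pics/{c}.npy',P); np.save(f'pics/{c}_im.npy',im); save(c,im)
    for t in ['seal_a_mid','rest1','jar','box']:
        for r in ctrl.outline_of(c,t):
            m=r['region']&(d>0)
            if m.sum()<5: continue
            q=P[m]; print(c,t,round(r['score'],2),np.round(r['position']),m.sum(),np.median(q,0),np.percentile(q,2,0),np.percentile(q,98,0),np.median(im[m],0))
print(ctrl.get_obs())
E
```

```text
pics
scene seal_a_mid 0.96 [193. 196.] 497 [ 0.4813 -0.0417  0.0752] [ 0.4633 -0.0505  0.028 ] [ 0.485  -0.03    0.1124] [ 97. 139.  92.]
scene rest1 0.97 [320. 222.] 351 [0.6732 0.0925 0.0798] [0.6545 0.0753 0.0779] [0.6921 0.112  0.0818] [124.  45.  48.]
scene rest1 0.75 [293. 234.] 433 [0.671  0.0318 0.0797] [0.6501 0.013  0.0773] [0.6895 0.0518 0.0816] [123.  44.  48.]
scene rest1 0.64 [231. 270.] 542 [ 0.6648 -0.0928  0.0793] [ 0.6448 -0.1115  0.0767] [ 0.6836 -0.0731  0.0812] [123.  44.  47.]
scene rest1 0.55 [263. 252.] 467 [ 0.667  -0.0308  0.0796] [ 0.647  -0.0486  0.0772] [ 0.6863 -0.0108  0.0815] [124.  44.  47.]
scene jar 0.62 [147. 299.] 2092 [ 0.6688 -0.2279  0.1182] [ 0.6302 -0.2579  0.0931] [ 0.6916 -0.1947  0.1291] [182.  52.  50.]
scene box 0.59 [365. 190.] 2302 [0.6892 0.1967 0.1151] [0.6385 0.1622 0.0776] [0.7219 0.2571 0.1178] [209. 203. 205.]
top seal_a_mid 0.67 [244. 224.] 141 [0.494  0.0421 0.0822] [0.483  0.0302 0.0355] [0.5069 0.0567 0.0886] [52. 78. 62.]
top seal_a_mid 0.53 [286. 235.] 163 [ 0.4689 -0.0397  0.1052] [ 0.459  -0.0512  0.0239] [ 0.4867 -0.0292
[... 525 characters left out ...]
 972 [ 0.6508 -0.224   0.118 ] [ 0.6218 -0.2572  0.0924] [ 0.6856 -0.1949  0.1285] [148.  44.  43.]
top box 0.9 [165. 135.] 1937 [0.6735 0.2069 0.1144] [0.6353 0.1607 0.0809] [0.7157 0.2568 0.1179] [179. 177. 182.]
{'time_s': 0.5, 'q': array([ 1.0337,  0.1809,  1.607 ,  0.    ,  1.3538, -0.2063]), 'dq': array([-0.0003, -0.0024, -0.0014, -0.    , -0.0013, -0.    ]), 'joint_efforts': array([ -0.0019, -44.4435, -35.1368,  -0.0004,   0.0018,   0.    ]), 'eef_pos': array([0.1868, 0.5438, 0.2041]), 'eef_rot': array([-0.    ,  0.1647,  0.9863, -0.    ]), 'wrist_force': array([ 0.5352, -0.0609, -0.8112]), 'torque': array([ 0.0199,  0.0631, -0.0448]), 'grasp_force': 0.0, 'opening': 0.998681501758343}
```

View images.

Run:
```python
import cv2,numpy as np
a=cv2.imread('pics/scene.png');b=cv2.imread('pics/top.png')
cv2.imwrite('pics/v1.png',cv2.resize(a,(800,600)))
cv2.imwrite('pics/v2.png',cv2.resize(b[90:290,110:430],(800,500)))
```

```text
(no output)
```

View pics/v1.png

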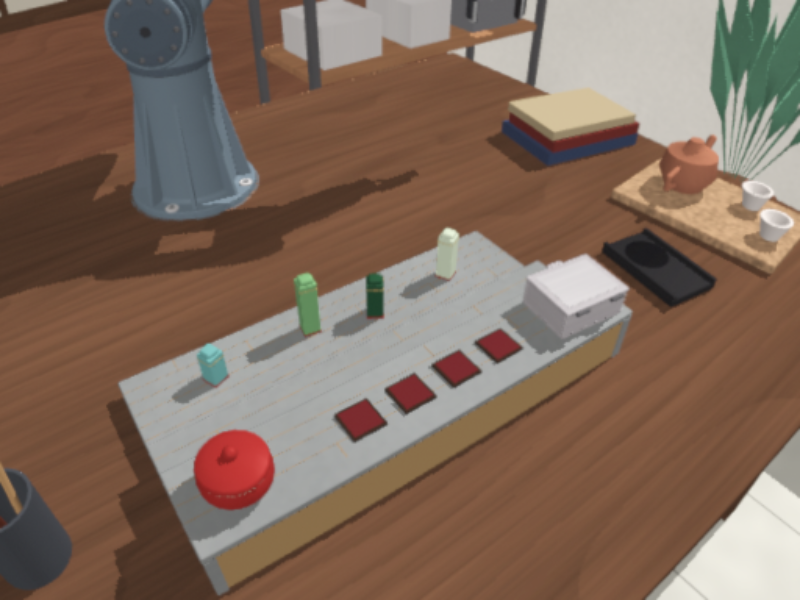

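View pics/v2.png

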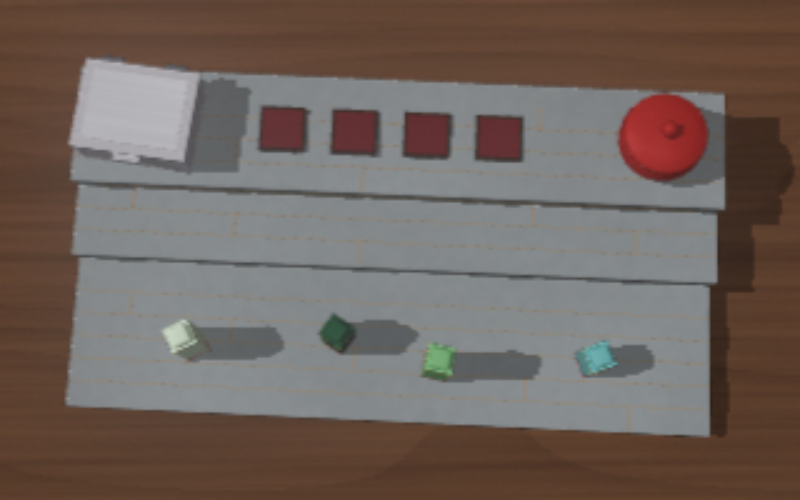

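```bash
cat >> h.py <<'E'
H=dict(a=.086,b=.074,c=.062,d=.050)
def fit(q,top,base=.025):
    # top-face min-area rect; returns centre, yaw mod 90 deg of side direction
    t=q[q[:,2]>top-.004][:,:2]; r=cv2.minAreaRect((t*1000).astype(np.float32))
    return np.array(r[0])/1000,np.array(r[1]),r[2]%90,len(t)
E
python3 - <<'E'
from h import *
np.set_printoptions(precision=4,suppress=True)
ap=dict(d=(.475,-.178),a=(.47,-.04),c=(.494,.042),b=(.485,.18))
for c in ['scene','top']:
    P=np.load(f'pics/{c}.npy').reshape(-1,3)
    for k,(x,y) in ap.items():
        q=P[(abs(P[:,0]-x)<.035)&(abs(P[:,1]-y)<.035)&(P[:,2]>.032)]
        print(c,k,len(q),q.min(0),q.max(0),fit(q,.025+H[k]))
    Q=P[(abs(P[:,0]-.6)<.15)&(abs(P[:,1])<.15)]
    
T=tool();print(T)
print(ctrl.camera_params('wrist'))
r=np.array([[.6732,.0925],[.671,.0318],[.667,-.0308],[.6648,-.0928]])
print(np.polyfit(r[:,1],r[:,0],1))
E
```

```text
scene d 335 [ 0.4676 -0.1862  0.032 ] [ 0.4921 -0.1596  0.0769] (array([ 0.4773, -0.1722]), array([16.4985, 16.1783]), 21.35306739807129, 64)
scene a 482 [ 0.4603 -0.051   0.0321] [ 0.4866 -0.025   0.1134] (array([ 0.4735, -0.0378]), array([17.7257, 16.5599]), 76.45265197753906, 61)
scene c 295 [0.4829 0.0318 0.0322] [0.5129 0.0595 0.0894] (array([0.499 , 0.0464]), array([17.582 , 15.4582]), 55.11480712890625, 56)
scene b 363 [0.4825 0.1603 0.0322] [0.5076 0.19   0.1016] (array([0.4939, 0.1743]), array([14.3421, 19.0283]), 19.488800048828125, 48)
top d 149 [ 0.4625 -0.2033  0.0322] [ 0.4908 -0.1624  0.0779] (array([ 0.4759, -0.1755]), array([16.235 , 17.4785]), 18.475078582763672, 61)
top a 152 [ 0.4586 -0.0534  0.0347] [ 0.4837 -0.0288  0.1126] (array([ 0.471 , -0.0409]), array([16.1107, 15.9913]), 87.99909973144531, 65)
top c 142 [0.4821 0.028  0.0348] [0.5092 0.0572 0.0905] (array([0.4965, 0.0429]), array([18.9084, 17.4041]), 70.87495422363281, 66)
top b 187 [0.4771 0.1569 0.0324] [0.5045 0.1838 0.1008] (array([0.4913, 0.1707]), array([17.7638, 17.5448]), 32.07714080810547, 67)
[[-0.9458  0.3248 -0.0001  0.1868]
 [ 0.3248  0.9458 -0.0001  0.5438]
 [ 0.     -0.0001 -1.      0.2041]
 [ 0.      0.      0.      1.    ]]
{'K': array([[346.1082,   0.    , 250.5441],
       [  0.    , 346.1082, 195.4081],
       [  0.    ,   0.    ,   1.    ]]), 'dist': array([-0.0102,  0.    ,  0.    ,  0.    ,  0.    ]), 'mount': array([[ 0.0009, -0.9488, -0.3158,  0.0813],
       [ 1.    ,  0.0011, -0.0005, -0.0003],
       [ 0.0008, -0.3158,  0.9488, -0.1697],
       [ 0.    ,  0.    ,  0.    ,  1.    ]])}
[0.0472 0.669 ]
```

```bash
cat >> h.py <<'E'
def plan(p,yaw,n,T=None):
    "rows to take a downward tool to p (m), tool-y heading yaw (deg): offsets in tool axes, per row"
    T=tool() if T is None else T
    y0=np.degrees(np.arctan2(T[1,1],T[0,1])); D=(np.array(p)-T[:3,3])*1000/n; dy=(yaw-y0+180)%360-180
    print('now',np.round(T[:3,3]*1000,1),'yaw',round(y0,1),'tilt',np.round(T[:2,2],4),'drot',round(-dy,1),'total world mm',np.round(D*n,1))
    for i in range(n):
        a=np.radians(y0+dy*i/n); ey=np.array([np.cos(a),np.sin(a)]); ex=np.array([-ey[1],ey[0]])
        print([round(float(ex@D[:2]),1),round(float(ey@D[:2]),1),round(-float(D[2]),1)],round(-dy/n,2))
E
python3 -c "
from h import *
plan([.492,.173,.20],25,9)"
```

```text
now [186.8 543.8 204.1] yaw 71.0 tilt [-0.0001 -0.0001] drot 46.0 total world mm [ 305.2 -370.8   -4.1]
[-45.5, -27.9, 0.5] 5.12
[-47.8, -23.8, 0.5] 5.12
[-49.7, -19.4, 0.5] 5.12
[-51.2, -14.9, 0.5] 5.12
[-52.4, -10.3, 0.5] 5.12
[-53.1, -5.6, 0.5] 5.12
[-53.4, -0.8, 0.5] 5.12
[-53.2, 3.9, 0.5] 5.12
[-52.7, 8.7, 0.5] 5.12
```

Request:
{"api": "apply_moves", "payload": {
  "moves": [
    {"jaw": 1, "offset": [-45.5, -28, 0.5], "rot": [0, 0, 5.1]},
    {"jaw": 1, "offset": [-48, -24, 0.5], "rot": [0, 0, 5.1]},
    {"jaw": 1, "offset": [-50, -19.5, 0.5], "rot": [0, 0, 5.1]},
    {"jaw": 1, "offset": [-51, -15, 0.5], "rot": [0, 0, 5.1]},
    {"jaw": 1, "offset": [-52.5, -10, 0.5], "rot": [0, 0, 5.1]}
  ]
}}

```text
time_s: 1.12
eef_pos: [0.3578, 0.3363, 0.202]
eef_rot: [0.0, 0.38, 0.925, 0.0]
wrist_force: [0.5, 0.2, 0.0]
opening: 0.999
grasp_force: 0.0
```

Request:
{"api": "apply_moves", "payload": {
  "moves": [
    {"jaw": 0.6, "offset": [-53, -5.5, 0.5], "rot": [0, 0, 5.1]},
    {"jaw": 0.6, "offset": [-53.5, -1, 0.5], "rot": [0, 0, 5.1]},
    {"jaw": 0.6, "offset": [-53, 4, 0.5], "rot": [0, 0, 5.1]},
    {"jaw": 0.6, "offset": [-53, 8.5, 0.5], "rot": [0, 0, 5.1]},
    {"jaw": 0.6, "offset": [0, 0, 0], "rot": [0, 0, 0]}
  ]
}}

```text
time_s: 1.75
eef_pos: [0.4948, 0.1698, 0.1998]
eef_rot: [0.001, 0.539, 0.843, -0.0]
wrist_force: [0.3, -0.6, 0.1]
opening: 0.6
grasp_force: 0.0
```

```bash
cat >> h.py <<'E'
def look(k,xy,name,top=None,floor=.03):
    top=.025+H[k] if top is None else top
    T=tool(); im,d=ctrl.camera('wrist'); P=cloud('wrist',d,T); save(name,im); np.save(f'pics/{name}.npy',P)
    Q=P.reshape(-1,3); q=Q[(np.hypot(Q[:,0]-xy[0],Q[:,1]-xy[1])<.03)&(Q[:,2]>floor)&(Q[:,2]<top+.01)]
    zt=np.percentile(q[:,2],95)
    print('zmax',q[:,2].max(),zt,'top fit',fit(q,zt+.002))
    for lo,hi in [(.010,.03),(.03,.045)]:
        s=q[(q[:,2]<zt-lo)&(q[:,2]>zt-hi)]
        if len(s)>20: r=cv2.minAreaRect((s[:,:2]*1000).astype(np.float32)); print('body',r,len(s))
    return q
E
python3 -c "
from h import *
look('b',(.492,.173),'w1')"
```

```text
zmax 0.1006512087224532 0.09960448808339549 top fit (array([0.49105893, 0.17315514]), array([15.63768387, 15.42374039]), 25.768985748291016, 334)
body ((485.5235290527344, 181.51356506347656), (23.15324592590332, 7.255054473876953), 42.9886589050293) 134
body ((486.29180908203125, 182.37062072753906), (21.585065841674805, 1.3796420097351074), 28.032255172729492) 81
```

View pics/w1.png

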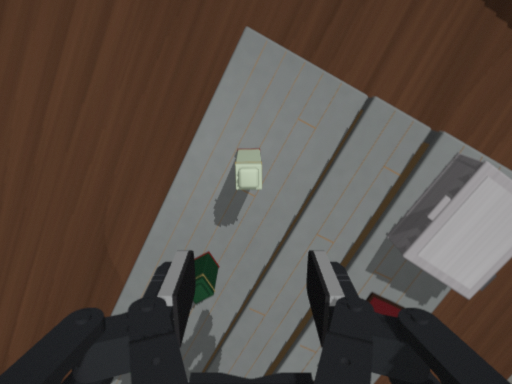

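Request:
{"api": "apply_moves", "payload": {
  "moves": [
    {"jaw": 0.6, "offset": [4.6, -2, 44], "rot": [0, 0, -1]},
    {"jaw": 0.6, "offset": [0, 0, 40], "rot": [0, 0, 0]},
    {"jaw": 0.6, "offset": [0, 0, 35], "rot": [0, 0, 0]},
    {"jaw": 0.6, "offset": [0, 0, 25], "rot": [0, 0, 0]},
    {"jaw": 0.6, "offset": [0, 0, 0], "rot": [0, 0, 0]}
  ]
}}

```text
time_s: 2.42
eef_pos: [0.4862, 0.177, 0.0539]
eef_rot: [-0.002, 0.528, 0.849, -0.001]
wrist_force: [0.1, 0.9, 0.6]
opening: 0.602
grasp_force: 0.0
```

Request:
{"api": "apply_moves", "payload": {
  "moves": [
    {"jaw": 0.1, "offset": [0, 0, 0], "rot": [0, 0, 0]},
    {"jaw": 0.1, "offset": [0, 0, 0], "rot": [0, 0, 0]},
    {"jaw": 0.1, "offset": [0, 0, 0], "rot": [0, 0, 0]},
    {"jaw": 0.1, "offset": [0, 0, 0], "rot": [0, 0, 0]},
    {"jaw": 0.1, "offset": [0, 0, 0], "rot": [0, 0, 0]}
  ]
}}

```text
time_s: 3.05
eef_pos: [0.4905, 0.1764, 0.0575]
eef_rot: [0.001, 0.529, 0.849, 0.001]
wrist_force: [-2.1, 0.0, 7.1]
opening: 0.238
grasp_force: 59.5
```

Request:
{"api": "apply_moves", "payload": {
  "moves": [
    {"jaw": 0.1, "offset": [0, 0, -20], "rot": [0, 0, 0]},
    {"jaw": 0.1, "offset": [0, 0, -30], "rot": [0, 0, 0]},
    {"jaw": 0.1, "offset": [0, 0, -30], "rot": [0, 0, 0]},
    {"jaw": 0.1, "offset": [0, 0, -20], "rot": [0, 0, 0]},
    {"jaw": 0.1, "offset": [0, 0, 0], "rot": [0, 0, 0]}
  ]
}}

```text
time_s: 3.68
eef_pos: [0.4905, 0.1763, 0.1578]
eef_rot: [0.002, 0.529, 0.849, 0.001]
wrist_force: [-0.1, 0.9, 0.3]
opening: 0.237
grasp_force: 58.8
```

Run:
```python
from h import *
T=tool()
plan([.666,-.032,.155],-2.6,7)
print(ctrl.get_obs()['eef_pos'],ctrl.get_obs()['eef_pos'])
im,d=ctrl.camera('wrist'); P=cloud('wrist',d,T); save('w2',im)
i,dd=ctrl.camera('top'); save('t2',i); Q=cloud('top',dd).reshape(-1,3)
q=Q[(np.hypot(*(Q[:,:2]-T[:2,3]).T)<.03)&(Q[:,2]<.3)]; print(len(q))
L=np.linalg.inv(T); p=P.reshape(-1,3)@L[:3,:3].T+L[:3,3]
p=p[(abs(p[:,0])<.04)&(abs(p[:,1])<.012)&(p[:,2]>-.05)&(p[:,2]<.1)]; print(len(p),np.percentile(p,[2,50,98],0))
```

```text
now [490.5 176.3 157.8] yaw 26.1 tilt [0.0046 0.0006] drot 28.7 total world mm [ 175.5 -208.3   -2.8]
[-37.8, 9.4, 0.4] 4.11
[-37.0, 12.1, 0.4] 4.11
[-36.0, 14.7, 0.4] 4.11
[-34.9, 17.2, 0.4] 4.11
[-33.6, 19.7, 0.4] 4.11
[-32.1, 22.0, 0.4] 4.11
[-30.4, 24.3, 0.4] 4.11
[0.49049437 0.17626396 0.15784993] [0.49049437 0.17626396 0.15784993]
482
4595 [[-1.06032833e-02 -1.09510913e-02 -4.68566371e-02]
 [ 6.64365571e-03 -9.03138283e-05 -3.47018677e-02]
 [ 1.08282308e-02  1.04003334e-02  2.81416955e-02]]
```

View pics/w2.png

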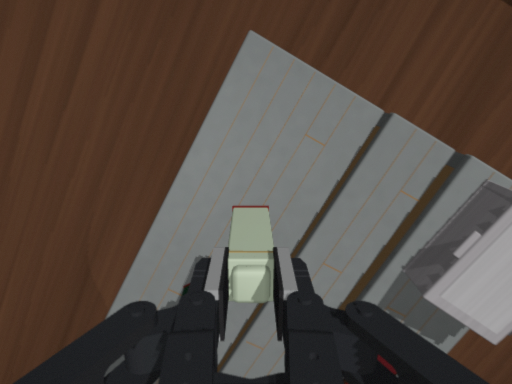

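Request:
{"api": "apply_moves", "payload": {
  "moves": [
    {"jaw": 0.1, "offset": [-38, 9.5, 0.4], "rot": [0, 0, 4.1]},
    {"jaw": 0.1, "offset": [-37, 12, 0.4], "rot": [0, 0, 4.1]},
    {"jaw": 0.1, "offset": [-36, 14.5, 0.4], "rot": [0, 0, 4.1]},
    {"jaw": 0.1, "offset": [-35, 17, 0.4], "rot": [0, 0, 4.1]},
    {"jaw": 0.1, "offset": [-33.5, 19.5, 0.4], "rot": [0, 0, 4.1]}
  ]
}}

```text
time_s: 4.4
eef_pos: [0.6137, 0.026, 0.1518]
eef_rot: [-0.001, 0.672, 0.74, -0.001]
wrist_force: [-0.2, -0.1, -0.5]
opening: 0.233
grasp_force: 58.8
```

Request:
{"api": "apply_moves", "payload": {
  "moves": [
    {"jaw": 0.1, "offset": [-32, 22, 0.4], "rot": [0, 0, 4.1]},
    {"jaw": 0.1, "offset": [-30.5, 24.5, 0.4], "rot": [0, 0, 4.1]},
    {"jaw": 0.1, "offset": [0, 0, 0], "rot": [0, 0, 0]},
    {"jaw": 0.1, "offset": [0, 0, 0], "rot": [0, 0, 0]},
    {"jaw": 0.1, "offset": [0, 0, 0], "rot": [0, 0, 0]}
  ]
}}

```text
time_s: 5.03
eef_pos: [0.6634, -0.0314, 0.1523]
eef_rot: [-0.001, 0.722, 0.692, -0.0]
wrist_force: [0.1, 0.3, -1.2]
opening: 0.232
grasp_force: 58.9
```

```bash
cat >> h.py <<'E'
def rests(name):
    "felt rest centres seen by the wrist camera, and held seal in tool frame"
    T=tool(); im,d=ctrl.camera('wrist'); P=cloud('wrist',d,T); save(name,im)
    for r in ctrl.outline_of('wrist','rest1'):
        m=r['region']&(d>0)
        if m.sum()<30: continue
        q=P[m]; q=q[(q[:,2]>.07)&(q[:,2]<.09)]
        if len(q)<30: continue
        a=cv2.minAreaRect((q[:,:2]*1000).astype(np.float32)); print('rest',round(r['score'],2),np.round(r['position']),np.round(a[0],1),np.round(a[1],1),round(a[2],1),'z',np.median(q[:,2]).round(4))
    L=np.linalg.inv(T); p=P.reshape(-1,3)@L[:3,:3].T+L[:3,3]
    p=p[(abs(p[:,0])<.025)&(abs(p[:,1])<.009)&(p[:,2]>-.01)&(p[:,2]<.06)]
    print('face x mm, lowest z mm',np.round(np.percentile(p[:,0],[10,50,90])*1000,1),np.percentile(p[:,2],99)*1000)
E
python3 -c "
from h import *
rests('w3'); plan([.666,-.032,.1125],-2.6,3)"
```

```text
rest 0.95 [255.  21.] [671.   84.8] [24.7 40.4] 87.6 z 0.0792
rest 0.89 [254. 109.] [668.4  30.1] [39.9 40.1] 87.6 z 0.0793
rest 0.88 [258. 189.] [665.4 -30.9] [39.8 40.3] 87.5 z 0.0793
face x mm, lowest z mm [6.6 6.9 7.2] 31.29436208370702
now [663.8 -31.6 152.9] yaw -2.5 tilt [-0.0003  0.0001] drot 0.1 total world mm [  2.2  -0.4 -40.4]
[-0.1, 0.7, 13.5] 0.04
[-0.1, 0.7, 13.5] 0.04
[-0.1, 0.7, 13.5] 0.04
```

Request:
{"api": "apply_moves", "payload": {
  "moves": [
    {"jaw": 0.1, "offset": [4.5, 2, 12], "rot": [0, 0, 0]},
    {"jaw": 0.1, "offset": [0, 0, 14], "rot": [0, 0, 0]},
    {"jaw": 0.1, "offset": [0, 0, 10], "rot": [0, 0, 0]},
    {"jaw": 0.1, "offset": [0, 0, 4], "rot": [0, 0, 0]},
    {"jaw": 0.1, "offset": [0, 0, 0], "rot": [0, 0, 0]}
  ]
}}

```text
time_s: 5.75
eef_pos: [0.6665, -0.0282, 0.1126]
eef_rot: [-0.0, 0.723, 0.691, -0.0]
wrist_force: [0.8, 0.2, -0.6]
opening: 0.231
grasp_force: 58.8
```

Request:
{"api": "apply_moves", "payload": {
  "moves": [
    {"jaw": 0.1, "offset": [0, 0, 0], "rot": [0, 0, 0]},
    {"jaw": 0.1, "offset": [0, 0, 0], "rot": [0, 0, 0]},
    {"jaw": 0.1, "offset": [0, 0, 0], "rot": [0, 0, 0]},
    {"jaw": 0.1, "offset": [0, 0, 0], "rot": [0, 0, 0]},
    {"jaw": 0.1, "offset": [0, 0, 0], "rot": [0, 0, 0]}
  ]
}}

```text
time_s: 6.38
eef_pos: [0.6665, -0.0281, 0.1129]
eef_rot: [0.0, 0.723, 0.691, 0.0]
wrist_force: [-0.2, 0.2, -0.1]
opening: 0.232
grasp_force: 58.8
```

Request:
{"api": "apply_moves", "payload": {
  "moves": [
    {"jaw": 0.1, "offset": [0, 0, 0.8], "rot": [0, 0, 0]},
    {"jaw": 0.1, "offset": [0, 0, 0.5], "rot": [0, 0, 0]},
    {"jaw": 0.1, "offset": [0, 0, 0], "rot": [0, 0, 0]},
    {"jaw": 0.1, "offset": [0, 0, 0], "rot": [0, 0, 0]},
    {"jaw": 0.1, "offset": [0, 0, 0], "rot": [0, 0, 0]}
  ]
}}

```text
time_s: 7.0
eef_pos: [0.6665, -0.0282, 0.1116]
eef_rot: [-0.0, 0.723, 0.691, -0.0]
wrist_force: [-0.7, 0.2, 1.1]
opening: 0.235
grasp_force: 59.0
```

Request:
{"api": "apply_moves", "payload": {
  "moves": [
    {"jaw": 0.28, "offset": [0, 0, 0], "rot": [0, 0, 0]},
    {"jaw": 0.32, "offset": [0, 0, 0], "rot": [0, 0, 0]},
    {"jaw": 0.4, "offset": [0, 0, 0], "rot": [0, 0, 0]},
    {"jaw": 0.5, "offset": [0, 0, 0], "rot": [0, 0, 0]},
    {"jaw": 0.5, "offset": [0, 0, 0], "rot": [0, 0, 0]}
  ]
}}

```text
time_s: 7.62
eef_pos: [0.6665, -0.0282, 0.1116]
eef_rot: [-0.0, 0.723, 0.691, -0.0]
wrist_force: [0.5, -0.4, -0.4]
opening: 0.5
grasp_force: 0.0
```

Request:
{"api": "apply_moves", "payload": {
  "moves": [
    {"jaw": 0.5, "offset": [0, 0, -15], "rot": [0, 0, 0]},
    {"jaw": 0.5, "offset": [0, 0, -30], "rot": [0, 0, 0]},
    {"jaw": 0.5, "offset": [0, 0, -40], "rot": [0, 0, 0]},
    {"jaw": 0.6, "offset": [0, 0, -25], "rot": [0, 0, 0]},
    {"jaw": 0.6, "offset": [0, 0, 0], "rot": [0, 0, 0]}
  ]
}}

```text
time_s: 8.25
eef_pos: [0.6683, -0.0285, 0.2257]
eef_rot: [0.003, 0.723, 0.691, 0.002]
wrist_force: [0.1, -0.6, -0.7]
opening: 0.601
grasp_force: 0.0
```

Run:
```python
from h import *
look('b',(.666,-.031),'w4',top=.153,floor=.084)
plan([.4715,-.040,.205],-5,6)
```

```text
zmax 0.1546200317132049 0.15358114373668372 top fit (array([ 0.66544751, -0.0316984 ]), array([15.7446909 , 15.72346497]), 87.78816223144531, 398)
body ((666.3308715820312, -21.29275131225586), (1.4540523290634155, 21.498435974121094), 86.5899429321289) 194
body ((666.2777709960938, -21.60546875), (1.6346286535263062, 21.90308380126953), 87.02665710449219) 116
now [667.2 -28.3 223.1] yaw -2.5 tilt [ 0.0028 -0.0006] drot 2.5 total world mm [-195.7  -11.7  -18.1]
[-3.4, -32.5, 3.0] 0.41
[-3.6, -32.5, 3.0] 0.41
[-3.9, -32.4, 3.0] 0.41
[-4.1, -32.4, 3.0] 0.41
[-4.3, -32.4, 3.0] 0.41
[-4.6, -32.3, 3.0] 0.41
```

View pics/w4.png

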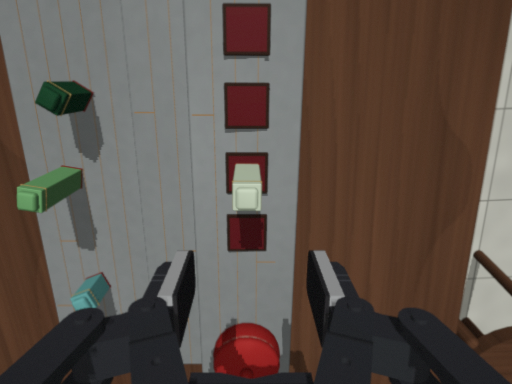

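Request:
{"api": "apply_moves", "payload": {
  "moves": [
    {"jaw": 0.6, "offset": [-3.5, -32.5, 3], "rot": [0, 0, 0.4]},
    {"jaw": 0.6, "offset": [-3.5, -32.5, 3], "rot": [0, 0, 0.4]},
    {"jaw": 0.6, "offset": [-4, -32.5, 3], "rot": [0, 0, 0.4]},
    {"jaw": 0.6, "offset": [-4, -32.5, 3], "rot": [0, 0, 0.4]},
    {"jaw": 0.6, "offset": [-4.5, -32.5, 3], "rot": [0, 0, 0.4]}
  ]
}}

```text
time_s: 8.93
eef_pos: [0.5009, -0.0378, 0.2047]
eef_rot: [-0.001, 0.735, 0.678, -0.001]
wrist_force: [-0.6, 0.1, -0.3]
opening: 0.6
grasp_force: 0.0
```

Request:
{"api": "apply_moves", "payload": {
  "moves": [
    {"jaw": 0.6, "offset": [-4.5, -32.5, 3], "rot": [0, 0, 0.4]},
    {"jaw": 0.6, "offset": [0, 0, 0], "rot": [0, 0, 0]},
    {"jaw": 0.6, "offset": [0, 0, 0], "rot": [0, 0, 0]},
    {"jaw": 0.6, "offset": [0, 0, 0], "rot": [0, 0, 0]},
    {"jaw": 0.6, "offset": [0, 0, 0], "rot": [0, 0, 0]}
  ]
}}

```text
time_s: 9.55
eef_pos: [0.4709, -0.04, 0.2034]
eef_rot: [-0.0, 0.737, 0.676, -0.0]
wrist_force: [-1.0, -0.1, -0.7]
opening: 0.6
grasp_force: 0.0
```

```bash
cat >> h.py <<'E'
def grasp(k,xy,name,tz):
    q=look(k,xy,name); t=q[q[:,2]>np.percentile(q[:,2],95)-.002][:,:2]
    c,s,a,n=fit(q,np.percentile(q[:,2],95)+.002); a=(a+45)%90-45; print('use',c.round(4),a); plan([*c,tz],a,1)
E
python3 -c "
from h import *
grasp('a',(.4715,-.040),'w5',.061)"
```

```text
zmax 0.11277219890441981 0.11160300073009106 top fit (array([ 0.47143744, -0.03970303]), array([16.44909096, 16.10555077]), 78.97631072998047, 349)
body ((468.3395080566406, -32.04239273071289), (28.541196823120117, 14.334835052490234), 27.208576202392578) 157
body ((473.5818786621094, -29.30337905883789), (0.811959981918335, 21.259904861450195), 78.01409149169922) 95
use [ 0.4714 -0.0397] -11.023689270019531
now [470.8 -40.  203.4] yaw -4.9 tilt [-0.0003  0.0001] drot 6.1 total world mm [   0.7    0.3 -142.4]
[0.3, 0.7, 142.4] 6.09
```

Request:
{"api": "apply_moves", "payload": {
  "moves": [
    {"jaw": 0.6, "offset": [0.3, 0.7, 42], "rot": [0, 0, 6.3]},
    {"jaw": 0.6, "offset": [0, 0, 40], "rot": [0, 0, 0]},
    {"jaw": 0.6, "offset": [0, 0, 36], "rot": [0, 0, 0]},
    {"jaw": 0.6, "offset": [0, 0, 24], "rot": [0, 0, 0]},
    {"jaw": 0.6, "offset": [0, 0, 0], "rot": [0, 0, 0]}
  ]
}}

```text
time_s: 10.22
eef_pos: [0.4695, -0.0392, 0.0598]
eef_rot: [-0.002, 0.773, 0.634, -0.001]
wrist_force: [1.1, -0.2, -0.3]
opening: 0.602
grasp_force: 0.0
```

Request:
{"api": "apply_moves", "payload": {
  "moves": [
    {"jaw": 0.1, "offset": [0, 0, 0], "rot": [0, 0, 0]},
    {"jaw": 0.1, "offset": [0, 0, 0], "rot": [0, 0, 0]},
    {"jaw": 0.1, "offset": [0, 0, 0], "rot": [0, 0, 0]},
    {"jaw": 0.1, "offset": [0, 0, 0], "rot": [0, 0, 0]},
    {"jaw": 0.1, "offset": [0, 0, 0], "rot": [0, 0, 0]}
  ]
}}

```text
time_s: 10.85
eef_pos: [0.4725, -0.0403, 0.0631]
eef_rot: [0.001, 0.773, 0.634, 0.001]
wrist_force: [-0.2, 0.1, 6.8]
opening: 0.243
grasp_force: 60.3
```

Request:
{"api": "apply_moves", "payload": {
  "moves": [
    {"jaw": 0.1, "offset": [0, 0, -20], "rot": [0, 0, 0]},
    {"jaw": 0.1, "offset": [0, 0, -30], "rot": [0, 0, 0]},
    {"jaw": 0.1, "offset": [0, 0, -30], "rot": [0, 0, 0]},
    {"jaw": 0.1, "offset": [0, 0, -20], "rot": [0, 0, 0]},
    {"jaw": 0.1, "offset": [0, 0, 0], "rot": [0, 0, 0]}
  ]
}}

```text
time_s: 11.48
eef_pos: [0.4724, -0.0402, 0.1635]
eef_rot: [0.002, 0.773, 0.634, 0.001]
wrist_force: [0.4, 0.6, -0.4]
opening: 0.237
grasp_force: 59.5
```

```bash
python3 -c "
from h import *
plan([.663,-.0925,.16],-2.6,5)"
```

```text
now [472.4 -40.2 163.5] yaw -11.2 tilt [ 0.0041 -0.0014] drot -8.6 total world mm [190.6 -52.3  -3.5]
[-2.8, 39.4, 0.7] -1.73
[-4.0, 39.3, 0.7] -1.73
[-5.2, 39.2, 0.7] -1.73
[-6.4, 39.0, 0.7] -1.73
[-7.6, 38.8, 0.7] -1.73
```

Request:
{"api": "apply_moves", "payload": {
  "moves": [
    {"jaw": 0.1, "offset": [-2.8, 39.4, 0.5], "rot": [0, 0, -1.7]},
    {"jaw": 0.1, "offset": [-4, 39.3, 0.5], "rot": [0, 0, -1.7]},
    {"jaw": 0.1, "offset": [-5.2, 39.2, 0.5], "rot": [0, 0, -1.7]},
    {"jaw": 0.1, "offset": [-6.4, 39, 0.5], "rot": [0, 0, -1.7]},
    {"jaw": 0.1, "offset": [-7.6, 38.8, 0.5], "rot": [0, 0, -1.7]}
  ]
}}

```text
time_s: 12.1
eef_pos: [0.662, -0.0924, 0.1571]
eef_rot: [-0.001, 0.724, 0.69, -0.001]
wrist_force: [0.3, -0.2, -0.0]
opening: 0.24
grasp_force: 59.5
```

Request:
{"api": "apply_moves", "payload": {
  "moves": [
    {"jaw": 0.1, "offset": [0, 0, 0], "rot": [0, 0, 0]},
    {"jaw": 0.1, "offset": [0, 0, 0], "rot": [0, 0, 0]},
    {"jaw": 0.1, "offset": [0, 0, 0], "rot": [0, 0, 0]},
    {"jaw": 0.1, "offset": [0, 0, 0], "rot": [0, 0, 0]},
    {"jaw": 0.1, "offset": [0, 0, 0], "rot": [0, 0, 0]}
  ]
}}

```text
time_s: 12.72
eef_pos: [0.6614, -0.0922, 0.1595]
eef_rot: [0.0, 0.724, 0.69, 0.0]
wrist_force: [0.5, -0.4, -0.7]
opening: 0.239
grasp_force: 59.5
```

```bash
python3 -c "
from h import *
rests('w6'); plan([.663,-.0925,.1175],-2.6,1)"
```

```text
rest 0.65 [251.  93.] [665.8 -31.1] [39.8 40.7] 88.0 z 0.0791
rest 0.59 [254.  20.] [667.7  24.3] [27.6 42.3] 86.5 z 0.0791
rest 0.57 [253. 187.] [662.6 -93. ] [39.6 40. ] 87.4 z 0.0792
face x mm, lowest z mm [10.7 11.  11.3] 36.36231279217727
now [661.5 -92.3 159.4] yaw -2.8 tilt [ 0.0004 -0.0001] drot -0.2 total world mm [  1.5  -0.2 -41.9]
[-0.2, 1.5, 41.9] -0.15
```

Request:
{"api": "apply_moves", "payload": {
  "moves": [
    {"jaw": 0.1, "offset": [-0.7, 1.2, 12], "rot": [0, 0, 0]},
    {"jaw": 0.1, "offset": [0, 0, 14], "rot": [0, 0, 0]},
    {"jaw": 0.1, "offset": [0, 0, 10], "rot": [0, 0, 0]},
    {"jaw": 0.1, "offset": [0, 0, 4], "rot": [0, 0, 0]},
    {"jaw": 0.1, "offset": [0, 0, 1], "rot": [0, 0, 0]}
  ]
}}

```text
time_s: 13.45
eef_pos: [0.6628, -0.0931, 0.1178]
eef_rot: [-0.0, 0.724, 0.69, -0.0]
wrist_force: [-1.3, 0.2, -0.0]
opening: 0.241
grasp_force: 59.5
```

Request:
{"api": "apply_moves", "payload": {
  "moves": [
    {"jaw": 0.1, "offset": [0, 0, 0.5], "rot": [0, 0, 0]},
    {"jaw": 0.1, "offset": [0, 0, 0], "rot": [0, 0, 0]},
    {"jaw": 0.1, "offset": [0, 0, 0], "rot": [0, 0, 0]},
    {"jaw": 0.1, "offset": [0, 0, 0], "rot": [0, 0, 0]},
    {"jaw": 0.1, "offset": [0, 0, 0], "rot": [0, 0, 0]}
  ]
}}

```text
time_s: 14.08
eef_pos: [0.6628, -0.0931, 0.1177]
eef_rot: [0.0, 0.724, 0.69, 0.0]
wrist_force: [-0.5, -0.5, -0.6]
opening: 0.24
grasp_force: 59.5
```

Request:
{"api": "apply_moves", "payload": {
  "moves": [
    {"jaw": 0.1, "offset": [0, 0, 0.5], "rot": [0, 0, 0]},
    {"jaw": 0.1, "offset": [0, 0, 0.4], "rot": [0, 0, 0]},
    {"jaw": 0.1, "offset": [0, 0, 0], "rot": [0, 0, 0]},
    {"jaw": 0.1, "offset": [0, 0, 0], "rot": [0, 0, 0]},
    {"jaw": 0.1, "offset": [0, 0, 0], "rot": [0, 0, 0]}
  ]
}}

```text
time_s: 14.7
eef_pos: [0.6629, -0.0931, 0.1172]
eef_rot: [0.0, 0.724, 0.69, 0.0]
wrist_force: [-2.3, 0.1, 4.9]
opening: 0.242
grasp_force: 60.2
```

Contact. Release, rise, look, and go on to the dark one.

Request:
{"api": "apply_moves", "payload": {
  "moves": [
    {"jaw": 0.28, "offset": [0, 0, 0], "rot": [0, 0, 0]},
    {"jaw": 0.32, "offset": [0, 0, 0], "rot": [0, 0, 0]},
    {"jaw": 0.4, "offset": [0, 0, 0], "rot": [0, 0, 0]},
    {"jaw": 0.5, "offset": [0, 0, 0], "rot": [0, 0, 0]},
    {"jaw": 0.5, "offset": [0, 0, 0], "rot": [0, 0, 0]}
  ]
}}

```text
time_s: 15.32
eef_pos: [0.6628, -0.0931, 0.1166]
eef_rot: [-0.0, 0.724, 0.69, -0.0]
wrist_force: [0.4, 0.2, -0.1]
opening: 0.503
grasp_force: 0.0
```

Request:
{"api": "apply_moves", "payload": {
  "moves": [
    {"jaw": 0.5, "offset": [0, 0, -15], "rot": [0, 0, 0]},
    {"jaw": 0.5, "offset": [0, 0, -30], "rot": [0, 0, 0]},
    {"jaw": 0.5, "offset": [0, 0, -40], "rot": [0, 0, 0]},
    {"jaw": 0.5, "offset": [0, 0, -25], "rot": [0, 0, 0]},
    {"jaw": 0.5, "offset": [0, 0, 0], "rot": [0, 0, 0]}
  ]
}}

```text
time_s: 15.95
eef_pos: [0.6646, -0.0936, 0.2308]
eef_rot: [0.003, 0.724, 0.69, 0.002]
wrist_force: [-0.0, -0.4, -0.2]
opening: 0.498
grasp_force: 0.0
```

Run:
```python
from h import *
look('a',(.663,-.093),'w7',top=.165,floor=.084)
plan([.4965,.043,.205],-25,6)
```

```text
zmax 0.1667316355626064 0.1654941542454167 top fit (array([ 0.66197028, -0.09255273]), array([15.91541576, 15.27445126]), 86.66548156738281, 432)
body ((662.3677978515625, -82.21481323242188), (1.487594723701477, 21.595354080200195), 86.91789245605469) 196
body ((662.3305053710938, -82.52667236328125), (1.4873712062835693, 21.918062210083008), 86.9565200805664) 119
now [663.4 -93.3 228.3] yaw -2.8 tilt [ 0.0028 -0.0009] drot 22.2 total world mm [-166.9  136.3  -23.3]
[21.3, -28.9, 3.9] 3.71
[19.4, -30.2, 3.9] 3.71
[17.4, -31.4, 3.9] 3.71
[15.4, -32.4, 3.9] 3.71
[13.2, -33.4, 3.9] 3.71
[11.1, -34.2, 3.9] 3.71
```

Request:
{"api": "apply_moves", "payload": {
  "moves": [
    {"jaw": 0.5, "offset": [21.3, -29, 3.9], "rot": [0, 0, 3.7]},
    {"jaw": 0.5, "offset": [19.4, -30.2, 3.9], "rot": [0, 0, 3.7]},
    {"jaw": 0.5, "offset": [17.4, -31.4, 3.9], "rot": [0, 0, 3.7]},
    {"jaw": 0.5, "offset": [15.4, -32.4, 3.9], "rot": [0, 0, 3.7]},
    {"jaw": 0.5, "offset": [13.2, -33.4, 3.9], "rot": [0, 0, 3.7]}
  ]
}}

```text
time_s: 16.62
eef_pos: [0.5214, 0.0212, 0.2052]
eef_rot: [-0.001, 0.826, 0.564, -0.001]
wrist_force: [0.3, -0.6, -0.3]
opening: 0.502
grasp_force: 0.0
```

Request:
{"api": "apply_moves", "payload": {
  "moves": [
    {"jaw": 0.5, "offset": [11, -34.2, 3.9], "rot": [0, 0, 3.7]},
    {"jaw": 0.5, "offset": [0, 0, 0], "rot": [0, 0, 0]},
    {"jaw": 0.5, "offset": [0, 0, 0], "rot": [0, 0, 0]},
    {"jaw": 0.5, "offset": [0, 0, 0], "rot": [0, 0, 0]},
    {"jaw": 0.5, "offset": [0, 0, 0], "rot": [0, 0, 0]}
  ]
}}

```text
time_s: 17.25
eef_pos: [0.4961, 0.0424, 0.2031]
eef_rot: [-0.0, 0.843, 0.537, -0.0]
wrist_force: [0.4, 0.7, 0.1]
opening: 0.506
grasp_force: 0.0
```

```bash
python3 -c "
from h import *
grasp('c',(.4965,.043),'w8',.052)
P=np.load('pics/w8.npy').reshape(-1,3); q=P[(abs(P[:,1]-.04)<.03)&(P[:,2]>.045)&(P[:,2]<.055)&(P[:,0]>.52)]; print('step edge x',np.percentile(q[:,0],1))"
```

```text
zmax 0.08905992008391883 0.08770790364480183 top fit (array([0.49672552, 0.04536123]), array([16.41524887, 15.88234806]), 54.76806640625, 301)
body ((496.29388427734375, 52.710723876953125), (29.498611450195312, 14.651317596435547), 5.7236809730529785) 125
body ((502.3974304199219, 53.545372009277344), (2.5411148071289062, 21.939321517944336), 58.94724655151367) 75
use [0.4967 0.0454] -35.23193359375
now [496.   42.5 203.1] yaw -25.0 tilt [-0.0003  0.    ] drot 10.2 total world mm [   0.8    2.9 -151.1]
[2.9, -0.5, 151.1] 10.24
step edge x 0.5560185086824373
```

Request:
{"api": "apply_moves", "payload": {
  "moves": [
    {"jaw": 0.5, "offset": [2.9, -0.5, 45], "rot": [0, 0, 8.7]},
    {"jaw": 0.5, "offset": [0, 0, 43], "rot": [0, 0, 0]},
    {"jaw": 0.5, "offset": [0, 0, 39], "rot": [0, 0, 0]},
    {"jaw": 0.5, "offset": [0, 0, 24], "rot": [0, 0, 0]},
    {"jaw": 0.5, "offset": [0, 0, 0], "rot": [0, 0, 0]}
  ]
}}

```text
time_s: 17.92
eef_pos: [0.4947, 0.0458, 0.0504]
eef_rot: [-0.001, 0.882, 0.472, -0.002]
wrist_force: [0.0, -0.6, 0.9]
opening: 0.499
grasp_force: 0.0
```

Request:
{"api": "apply_moves", "payload": {
  "moves": [
    {"jaw": 0.1, "offset": [0, 0, 0], "rot": [0, 0, 0]},
    {"jaw": 0.1, "offset": [0, 0, 0], "rot": [0, 0, 0]},
    {"jaw": 0.1, "offset": [0, 0, 0], "rot": [0, 0, 0]},
    {"jaw": 0.1, "offset": [0, 0, 0], "rot": [0, 0, 0]},
    {"jaw": 0.1, "offset": [0, 0, 0], "rot": [0, 0, 0]}
  ]
}}

```text
time_s: 18.55
eef_pos: [0.4985, 0.0457, 0.0545]
eef_rot: [0.001, 0.882, 0.472, 0.002]
wrist_force: [0.5, 0.4, 6.6]
opening: 0.146
grasp_force: 108.4
```

Request:
{"api": "apply_moves", "payload": {
  "moves": [
    {"jaw": 0.1, "offset": [0, 0, -20], "rot": [0, 0, 0]},
    {"jaw": 0.1, "offset": [0, 0, -30], "rot": [0, 0, 0]},
    {"jaw": 0.1, "offset": [0, 0, -30], "rot": [0, 0, 0]},
    {"jaw": 0.1, "offset": [0, 0, -20], "rot": [0, 0, 0]},
    {"jaw": 0.1, "offset": [0, 0, 0], "rot": [0, 0, 0]}
  ]
}}

```text
time_s: 19.18
eef_pos: [0.498, 0.0456, 0.1546]
eef_rot: [0.001, 0.881, 0.472, 0.002]
wrist_force: [0.8, 0.5, -0.3]
opening: 0.146
grasp_force: 106.5
```

```bash
python3 -c "
from h import *
plan([.668,.031,.15],-2.6,5)"
```

```text
now [498.   45.6 154.6] yaw -33.6 tilt [ 0.0049 -0.0007] drot -31.0 total world mm [170.  -14.6  -4.6]
[16.4, 29.9, 0.9] -6.21
[13.1, 31.5, 0.9] -6.21
[9.6, 32.8, 0.9] -6.21
[6.0, 33.6, 0.9] -6.21
[2.3, 34.1, 0.9] -6.21
```

```bash
python3 -c "
from h import *
rests('w9')"
```

```text
rest 0.85 [470.  76.] [669.7  30.4] [41.7 43.8] 86.9 z 0.0792
rest 0.59 [433.   9.] [664.9  77.6] [22.2 46.3] 55.9 z 0.0791
rest 0.57 [483. 153.] [662.5 -32. ] [43.5 35.6] 86.8 z 0.0791
face x mm, lowest z mm [8.2 8.9 9.5] 28.756046925825398
```

View pics/w9.png

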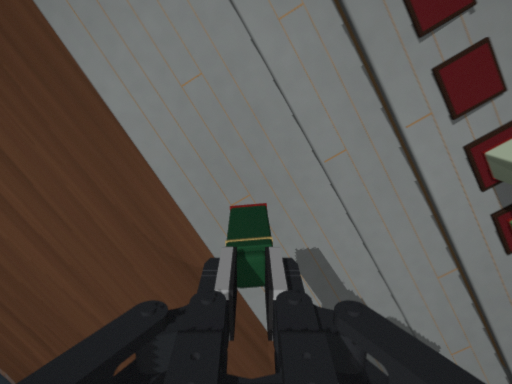

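```bash
cat >> h.py <<'E'
def face(im=None):
    T=tool(); im,d=ctrl.camera('wrist'); P=cloud('wrist',d,T); L=np.linalg.inv(T); p=P.reshape(-1,3)@L[:3,:3].T+L[:3,3]
    p=p[(abs(p[:,0])<.02)&(abs(p[:,1])<.009)&(p[:,2]>-.005)&(p[:,2]<.027)]
    A=np.c_[p[:,1],p[:,2],np.ones(len(p))]; k=np.linalg.lstsq(A,p[:,0],rcond=None)[0]
    print('face: x at 0 mm',k[2]*1000,'yaw slope deg',np.degrees(k[0]),'tilt slope deg',np.degrees(k[1]),len(p))
E
python3 -c "
from h import *
face()"
```

```text
face: x at 0 mm 8.833704224444313 yaw slope deg 4.718823387919194 tilt slope deg 0.14823139162897844 689
```

Request:
{"api": "apply_moves", "payload": {
  "moves": [
    {"jaw": 0.1, "offset": [0, 0, 35], "rot": [0, 0, 0]},
    {"jaw": 0.1, "offset": [0, 0, 35], "rot": [0, 0, 0]},
    {"jaw": 0.1, "offset": [0, 0, 20], "rot": [0, 0, 0]},
    {"jaw": 0.1, "offset": [0, 0, 7], "rot": [0, 0, 0]},
    {"jaw": 0.1, "offset": [0, 0, 0], "rot": [0, 0, 0]}
  ]
}}

```text
time_s: 19.95
eef_pos: [0.4961, 0.0459, 0.055]
eef_rot: [-0.0, 0.882, 0.472, -0.0]
wrist_force: [0.1, -0.2, -0.2]
opening: 0.147
grasp_force: 106.4
```

Request:
{"api": "apply_moves", "payload": {
  "moves": [
    {"jaw": 0.1, "offset": [0, 0, 1], "rot": [0, 0, 0]},
    {"jaw": 0.1, "offset": [0, 0, 1], "rot": [0, 0, 0]},
    {"jaw": 0.1, "offset": [0, 0, 0.6], "rot": [0, 0, 0]},
    {"jaw": 0.1, "offset": [0, 0, 0], "rot": [0, 0, 0]},
    {"jaw": 0.1, "offset": [0, 0, 0], "rot": [0, 0, 0]}
  ]
}}

```text
time_s: 20.58
eef_pos: [0.497, 0.0459, 0.0545]
eef_rot: [0.0, 0.881, 0.472, 0.0]
wrist_force: [-5.1, 1.6, 15.4]
opening: 0.153
grasp_force: 111.6
```

Request:
{"api": "apply_moves", "payload": {
  "moves": [
    {"jaw": 0.2, "offset": [0, 0, -0.8], "rot": [0, 0, 0]},
    {"jaw": 0.26, "offset": [0, 0, 0], "rot": [0, 0, 0]},
    {"jaw": 0.32, "offset": [0, 0, 0], "rot": [0, 0, 0]},
    {"jaw": 0.5, "offset": [0, 0, 0], "rot": [0, 0, 0]},
    {"jaw": 0.5, "offset": [0, 0, 0], "rot": [0, 0, 0]}
  ]
}}

```text
time_s: 21.2
eef_pos: [0.496, 0.0458, 0.0531]
eef_rot: [-0.0, 0.882, 0.472, -0.0]
wrist_force: [0.1, -0.1, -0.6]
opening: 0.5
grasp_force: 0.0
```

Request:
{"api": "apply_moves", "payload": {
  "moves": [
    {"jaw": 0.5, "offset": [-2, 0, -2], "rot": [0, 0, -4.7]},
    {"jaw": 0.5, "offset": [0, 0, -2], "rot": [0, 0, 0]},
    {"jaw": 0.5, "offset": [0, 0, 0], "rot": [0, 0, 0]},
    {"jaw": 0.5, "offset": [0, 0, 0], "rot": [0, 0, 0]},
    {"jaw": 0.5, "offset": [0, 0, 0], "rot": [0, 0, 0]}
  ]
}}

```text
time_s: 21.82
eef_pos: [0.4952, 0.0442, 0.0574]
eef_rot: [-0.0, 0.862, 0.508, -0.0]
wrist_force: [0.1, 0.1, 0.0]
opening: 0.502
grasp_force: 0.0
```

```bash
python3 -c "
from h import *
face(); rests('w10');plan([.497,.045,.043],-29,1)"
```

```text
face: x at 0 mm 11.460172935276368 yaw slope deg -3.5227476529759008 tilt slope deg -0.04330859822493435 657
face x mm, lowest z mm [11.1 11.9 21.9] 33.6032560975916
now [495.2  44.1  57.4] yaw -29.0 tilt [-0.0001  0.    ] drot 0.0 total world mm [  1.8   0.9 -14.4]
[1.6, 1.1, 14.4] 0.04
```

View pics/w10.png

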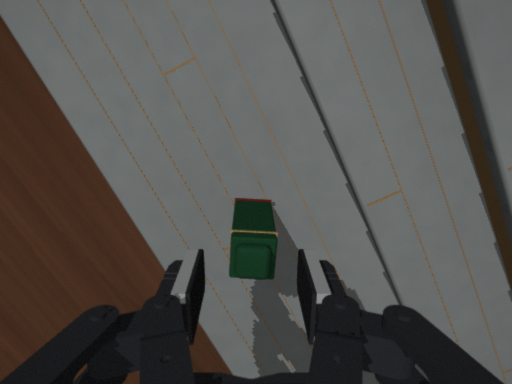

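Request:
{"api": "apply_moves", "payload": {
  "moves": [
    {"jaw": 0.5, "offset": [0.5, 0.7, 7], "rot": [0, 0, 3.5]},
    {"jaw": 0.5, "offset": [0, 0, 6], "rot": [0, 0, 0]},
    {"jaw": 0.5, "offset": [0, 0, 0], "rot": [0, 0, 0]},
    {"jaw": 0.1, "offset": [0, 0, 0], "rot": [0, 0, 0]},
    {"jaw": 0.1, "offset": [0, 0, 0], "rot": [0, 0, 0]}
  ]
}}

```text
time_s: 22.6
eef_pos: [0.4966, 0.0442, 0.045]
eef_rot: [0.0, 0.876, 0.482, 0.0]
wrist_force: [0.2, 0.4, -0.3]
opening: 0.236
grasp_force: 58.7
```

Request:
{"api": "apply_moves", "payload": {
  "moves": [
    {"jaw": 0.1, "offset": [0, 0, 0], "rot": [0, 0, 0]},
    {"jaw": 0.1, "offset": [0, 0, 0], "rot": [0, 0, 0]},
    {"jaw": 0.1, "offset": [0, 0, 0], "rot": [0, 0, 0]},
    {"jaw": 0.1, "offset": [0, 0, 0], "rot": [0, 0, 0]},
    {"jaw": 0.1, "offset": [0, 0, 0], "rot": [0, 0, 0]}
  ]
}}

```text
time_s: 23.22
eef_pos: [0.4965, 0.0442, 0.0448]
eef_rot: [0.0, 0.877, 0.481, 0.0]
wrist_force: [-0.4, 0.9, 6.0]
opening: 0.232
grasp_force: 59.4
```

Request:
{"api": "apply_moves", "payload": {
  "moves": [
    {"jaw": 0.1, "offset": [0, 0, -20], "rot": [0, 0, 0]},
    {"jaw": 0.1, "offset": [0, 0, -30], "rot": [0, 0, 0]},
    {"jaw": 0.1, "offset": [0, 0, -30], "rot": [0, 0, 0]},
    {"jaw": 0.1, "offset": [0, 0, -20], "rot": [0, 0, 0]},
    {"jaw": 0.1, "offset": [0, 0, 0], "rot": [0, 0, 0]}
  ]
}}

```text
time_s: 23.85
eef_pos: [0.497, 0.0441, 0.1455]
eef_rot: [0.001, 0.877, 0.481, 0.001]
wrist_force: [0.2, 0.4, -0.5]
opening: 0.234
grasp_force: 58.8
```

```bash
python3 -c "
from h import *
face();plan([.668,.0305,.142],-2.6,5)"
```

```text
face: x at 0 mm 10.882245602025447 yaw slope deg 0.07920083557915415 tilt slope deg 0.13650853157383072 534
now [496.   44.2 144.2] yaw -32.5 tilt [ 0.0003 -0.0001] drot -29.9 total world mm [172.  -13.7  -2.2]
[16.1, 30.5, 0.4] -5.97
[12.9, 32.0, 0.4] -5.97
[9.5, 33.2, 0.4] -5.97
[6.0, 34.0, 0.4] -5.97
[2.4, 34.4, 0.4] -5.97
```

Request:
{"api": "apply_moves", "payload": {
  "moves": [
    {"jaw": 0.1, "offset": [16, 30.5, 0.4], "rot": [0, 0, -6]},
    {"jaw": 0.1, "offset": [13, 32, 0.4], "rot": [0, 0, -6]},
    {"jaw": 0.1, "offset": [9.5, 33, 0.4], "rot": [0, 0, -6]},
    {"jaw": 0.1, "offset": [6, 34, 0.4], "rot": [0, 0, -6]},
    {"jaw": 0.1, "offset": [2.5, 34.5, 0.4], "rot": [0, 0, -6]}
  ]
}}

```text
time_s: 24.52
eef_pos: [0.6679, 0.0309, 0.1397]
eef_rot: [-0.001, 0.721, 0.693, -0.001]
wrist_force: [1.2, -0.4, -0.5]
opening: 0.236
grasp_force: 58.8
```

Request:
{"api": "apply_moves", "payload": {
  "moves": [
    {"jaw": 0.1, "offset": [0, 0, 0], "rot": [0, 0, 0]},
    {"jaw": 0.1, "offset": [0, 0, 0], "rot": [0, 0, 0]},
    {"jaw": 0.1, "offset": [0, 0, 0], "rot": [0, 0, 0]},
    {"jaw": 0.1, "offset": [0, 0, 0], "rot": [0, 0, 0]},
    {"jaw": 0.1, "offset": [0, 0, 0], "rot": [0, 0, 0]}
  ]
}}

```text
time_s: 25.15
eef_pos: [0.6679, 0.0309, 0.1429]
eef_rot: [0.0, 0.722, 0.692, 0.0]
wrist_force: [0.7, -0.2, -0.8]
opening: 0.235
grasp_force: 58.9
```

```bash
python3 -c "
from h import *
rests('w11'); face(); plan([.668,.0305,.0988],-2.6,1)"
```

```text
rest 0.84 [255. 107.] [671.6  93. ] [41.1 40.4] 85.7 z 0.0792
rest 0.78 [233. 342.] [662.7 -93.5] [40.8 39.9] 86.8 z 0.0794
rest 0.74 [254. 190.] [668.5  31. ] [40.1 40. ] 86.8 z 0.0792
face x mm, lowest z mm [10.7 11.  11.3] 18.66026742562286
face: x at 0 mm 10.977780209963473 yaw slope deg 0.09755663470262825 tilt slope deg 0.21655439436834567 539
now [668.   30.8 142.7] yaw -2.5 tilt [ 0.0003 -0.    ] drot 0.1 total world mm [ -0.   -0.3 -43.9]
[-0.3, 0.0, 43.9] 0.14
```

Request:
{"api": "apply_moves", "payload": {
  "moves": [
    {"jaw": 0.1, "offset": [0, 0.5, 13], "rot": [0, 0, 0]},
    {"jaw": 0.1, "offset": [0, 0, 14], "rot": [0, 0, 0]},
    {"jaw": 0.1, "offset": [0, 0, 11], "rot": [0, 0, 0]},
    {"jaw": 0.1, "offset": [0, 0, 4], "rot": [0, 0, 0]},
    {"jaw": 0.1, "offset": [0, 0, 1], "rot": [0, 0, 0]}
  ]
}}

```text
time_s: 25.92
eef_pos: [0.6686, 0.0308, 0.0992]
eef_rot: [-0.0, 0.722, 0.692, -0.0]
wrist_force: [0.2, -1.0, -0.5]
opening: 0.236
grasp_force: 58.9
```

Request:
{"api": "apply_moves", "payload": {
  "moves": [
    {"jaw": 0.1, "offset": [0, 0, 0.7], "rot": [0, 0, 0]},
    {"jaw": 0.1, "offset": [0, 0, 0], "rot": [0, 0, 0]},
    {"jaw": 0.1, "offset": [0, 0, 0], "rot": [0, 0, 0]},
    {"jaw": 0.1, "offset": [0, 0, 0], "rot": [0, 0, 0]},
    {"jaw": 0.1, "offset": [0, 0, 0], "rot": [0, 0, 0]}
  ]
}}

```text
time_s: 26.55
eef_pos: [0.6686, 0.0308, 0.0989]
eef_rot: [0.0, 0.722, 0.692, 0.0]
wrist_force: [-0.7, 0.3, 0.1]
opening: 0.233
grasp_force: 59.0
```

Request:
{"api": "apply_moves", "payload": {
  "moves": [
    {"jaw": 0.1, "offset": [0, 0, 0.6], "rot": [0, 0, 0]},
    {"jaw": 0.1, "offset": [0, 0, 0], "rot": [0, 0, 0]},
    {"jaw": 0.28, "offset": [0, 0, 0], "rot": [0, 0, 0]},
    {"jaw": 0.34, "offset": [0, 0, 0], "rot": [0, 0, 0]},
    {"jaw": 0.5, "offset": [0, 0, 0], "rot": [0, 0, 0]}
  ]
}}

```text
time_s: 27.18
eef_pos: [0.6684, 0.0308, 0.0978]
eef_rot: [-0.0, 0.722, 0.692, -0.0]
wrist_force: [0.0, -0.3, -0.1]
opening: 0.499
grasp_force: 0.0
```

Request:
{"api": "apply_moves", "payload": {
  "moves": [
    {"jaw": 0.5, "offset": [0, 0, 0], "rot": [0, 0, 0]},
    {"jaw": 0.5, "offset": [0, 0, -25], "rot": [0, 0, 0]},
    {"jaw": 0.5, "offset": [0, 0, -45], "rot": [0, 0, 0]},
    {"jaw": 0.5, "offset": [0, 0, -55], "rot": [0, 0, 0]},
    {"jaw": 0.5, "offset": [0, 0, 0], "rot": [0, 0, 0]}
  ]
}}

```text
time_s: 27.8
eef_pos: [0.672, 0.0305, 0.23]
eef_rot: [0.004, 0.722, 0.692, 0.004]
wrist_force: [0.2, 0.1, 0.3]
opening: 0.5
grasp_force: 0.0
```

Run:
```python
from h import *
look('c',(.668,.031),'w12',top=.141,floor=.084)
plan([.476,-.175,.205],19,7)
```

```text
zmax 0.14273851690424005 0.14164816859332885 top fit (array([0.66840997, 0.03133583]), array([15.51711369, 15.81348133]), 87.9430160522461, 353)
body ((667.7667236328125, 40.92127227783203), (23.006771087646484, 6.6916584968566895), 11.584092140197754) 159
body ((668.8150024414062, 41.65472412109375), (1.0344716310501099, 21.136106491088867), 86.79481506347656) 101
now [670.2  30.6 226.5] yaw -2.4 tilt [ 0.0059 -0.0008] drot -21.4 total world mm [-194.2 -205.6  -21.5]
[-30.5, -26.5, 3.1] -3.06
[-29.1, -28.1, 3.1] -3.06
[-27.5, -29.6, 3.1] -3.06
[-25.9, -31.0, 3.1] -3.06
[-24.2, -32.3, 3.1] -3.06
[-22.5, -33.6, 3.1] -3.06
[-20.6, -34.7, 3.1] -3.06
```

Request:
{"api": "apply_moves", "payload": {
  "moves": [
    {"jaw": 0.5, "offset": [-30.5, -26.5, 3], "rot": [0, 0, -3]},
    {"jaw": 0.5, "offset": [-29, -28, 3], "rot": [0, 0, -3]},
    {"jaw": 0.5, "offset": [-27.5, -29.5, 3], "rot": [0, 0, -3]},
    {"jaw": 0.5, "offset": [-26, -31, 3], "rot": [0, 0, -3]},
    {"jaw": 0.5, "offset": [-24, -32.5, 3], "rot": [0, 0, -3]}
  ]
}}

```text
time_s: 28.48
eef_pos: [0.5274, -0.1159, 0.2062]
eef_rot: [-0.001, 0.625, 0.781, -0.0]
wrist_force: [0.7, -0.9, 0.2]
opening: 0.5
grasp_force: 0.0
```

Request:
{"api": "apply_moves", "payload": {
  "moves": [
    {"jaw": 0.5, "offset": [-22.5, -33.5, 3], "rot": [0, 0, -3]},
    {"jaw": 0.5, "offset": [-20.5, -34.5, 3], "rot": [0, 0, -3]},
    {"jaw": 0.5, "offset": [0, 0, 0], "rot": [0, 0, 0]},
    {"jaw": 0.5, "offset": [0, 0, 0], "rot": [0, 0, 0]},
    {"jaw": 0.5, "offset": [0, 0, 0], "rot": [0, 0, 0]}
  ]
}}

```text
time_s: 29.1
eef_pos: [0.4743, -0.1729, 0.2018]
eef_rot: [-0.0, 0.584, 0.812, 0.0]
wrist_force: [0.1, 0.6, -0.3]
opening: 0.506
grasp_force: 0.0
```

```bash
python3 -c "
from h import *
grasp('d',(.476,-.175),'w13',.037)"
```

```text
zmax 0.07717600865995722 0.0756832012607623 top fit (array([ 0.47587747, -0.17474625]), array([16.10461426, 15.92416859]), 18.750194549560547, 276)
body ((469.9981689453125, -168.9595489501953), (28.491701126098633, 13.575926780700684), 55.233680725097656) 120
body ((472.383544921875, -164.4906463623047), (21.42399787902832, 1.0404165983200073), 18.353742599487305) 68
use [ 0.4759 -0.1747] 18.750194549560547
now [ 474.3 -172.9  201.9] yaw 18.6 tilt [-0.0002  0.0004] drot -0.1 total world mm [   1.5   -1.8 -164.9]
[-2.2, 0.9, 164.9] -0.14
```

Request:
{"api": "apply_moves", "payload": {
  "moves": [
    {"jaw": 0.5, "offset": [-2.2, 0.9, 50], "rot": [0, 0, 0]},
    {"jaw": 0.5, "offset": [0, 0, 50], "rot": [0, 0, 0]},
    {"jaw": 0.5, "offset": [0, 0, 40], "rot": [0, 0, 0]},
    {"jaw": 0.5, "offset": [0, 0, 20], "rot": [0, 0, 0]},
    {"jaw": 0.5, "offset": [0, 0, 6], "rot": [0, 0, 0]}
  ]
}}

```text
time_s: 29.78
eef_pos: [0.4748, -0.1743, 0.0347]
eef_rot: [-0.001, 0.583, 0.812, -0.0]
wrist_force: [-0.5, -0.3, 0.7]
opening: 0.499
grasp_force: 0.0
```

Request:
{"api": "apply_moves", "payload": {
  "moves": [
    {"jaw": 0.5, "offset": [0, 0, 0], "rot": [0, 0, 0]},
    {"jaw": 0.1, "offset": [0, 0, 0], "rot": [0, 0, 0]},
    {"jaw": 0.1, "offset": [0, 0, 0], "rot": [0, 0, 0]},
    {"jaw": 0.1, "offset": [0, 0, 0], "rot": [0, 0, 0]},
    {"jaw": 0.1, "offset": [0, 0, 0], "rot": [0, 0, 0]}
  ]
}}

```text
time_s: 30.4
eef_pos: [0.4766, -0.1762, 0.0377]
eef_rot: [0.001, 0.584, 0.812, 0.0]
wrist_force: [-0.1, 0.6, 6.1]
opening: 0.232
grasp_force: 59.0
```

Request:
{"api": "apply_moves", "payload": {
  "moves": [
    {"jaw": 0.1, "offset": [0, 0, -20], "rot": [0, 0, 0]},
    {"jaw": 0.1, "offset": [0, 0, -40], "rot": [0, 0, 0]},
    {"jaw": 0.1, "offset": [0, 0, -45], "rot": [0, 0, 0]},
    {"jaw": 0.1, "offset": [0, 0, -40], "rot": [0, 0, 0]},
    {"jaw": 0.1, "offset": [0, 0, -20], "rot": [0, 0, 0]}
  ]
}}

```text
time_s: 31.02
eef_pos: [0.4763, -0.1762, 0.2042]
eef_rot: [0.002, 0.584, 0.812, 0.0]
wrist_force: [-0.1, -0.3, -0.1]
opening: 0.225
grasp_force: 58.9
```

Request:
{"api": "apply_moves", "payload": {
  "moves": [
    {"jaw": 0.1, "offset": [0, 0, 0], "rot": [0, 0, 0]},
    {"jaw": 0.1, "offset": [0, 0, 0], "rot": [0, 0, 0]},
    {"jaw": 0.1, "offset": [0, 0, 0], "rot": [0, 0, 0]},
    {"jaw": 0.1, "offset": [0, 0, 0], "rot": [0, 0, 0]},
    {"jaw": 0.1, "offset": [0, 0, 0], "rot": [0, 0, 0]}
  ]
}}

```text
time_s: 31.65
eef_pos: [0.4752, -0.1754, 0.2007]
eef_rot: [-0.0, 0.584, 0.812, -0.0]
wrist_force: [0.1, 0.3, -0.1]
opening: 0.23
grasp_force: 58.9
```

```bash
python3 -c "
from h import *
face();plan([.671,.0925,.202],-2.6,8)"
```

```text
face: x at 0 mm 12.237056800554866 yaw slope deg 0.3527463123911807 tilt slope deg 0.4783396994240572 418
now [ 475.3 -175.5  200.9] yaw 18.5 tilt [-0.0005  0.0003] drot 21.1 total world mm [195.7 268.    1.1]
[24.0, 33.8, -0.1] 2.64
[25.5, 32.7, -0.1] 2.64
[27.0, 31.5, -0.1] 2.64
[28.4, 30.2, -0.1] 2.64
[29.8, 28.9, -0.1] 2.64
[31.1, 27.5, -0.1] 2.64
[32.3, 26.0, -0.1] 2.64
[33.5, 24.5, -0.1] 2.64
```

Request:
{"api": "apply_moves", "payload": {
  "moves": [
    {"jaw": 0.1, "offset": [24, 34, 0], "rot": [0, 0, 2.6]},
    {"jaw": 0.1, "offset": [25.5, 32.5, 0], "rot": [0, 0, 2.6]},
    {"jaw": 0.1, "offset": [27, 31.5, 0], "rot": [0, 0, 2.6]},
    {"jaw": 0.1, "offset": [28.5, 30, 0], "rot": [0, 0, 2.7]},
    {"jaw": 0.1, "offset": [30, 29, 0], "rot": [0, 0, 2.6]}
  ]
}}

```text
time_s: 32.33
eef_pos: [0.5981, -0.0065, 0.2011]
eef_rot: [0.0, 0.673, 0.739, -0.0]
wrist_force: [-0.7, -0.6, 0.8]
opening: 0.225
grasp_force: 58.9
```

Request:
{"api": "apply_moves", "payload": {
  "moves": [
    {"jaw": 0.1, "offset": [31, 27.5, 0], "rot": [0, 0, 2.7]},
    {"jaw": 0.1, "offset": [32, 26, 0], "rot": [0, 0, 2.6]},
    {"jaw": 0.1, "offset": [33.5, 24.5, 0], "rot": [0, 0, 2.7]},
    {"jaw": 0.1, "offset": [0, 0, 0], "rot": [0, 0, 0]},
    {"jaw": 0.1, "offset": [0, 0, 0], "rot": [0, 0, 0]}
  ]
}}

```text
time_s: 32.95
eef_pos: [0.6702, 0.0924, 0.2006]
eef_rot: [-0.0, 0.722, 0.691, -0.001]
wrist_force: [-0.3, -0.3, -0.5]
opening: 0.224
grasp_force: 58.9
```

Request:
{"api": "apply_moves", "payload": {
  "moves": [
    {"jaw": 0.1, "offset": [0, 0, 25], "rot": [0, 0, 0]},
    {"jaw": 0.1, "offset": [0, 0, 25], "rot": [0, 0, 0]},
    {"jaw": 0.1, "offset": [0, 0, 10], "rot": [0, 0, 0]},
    {"jaw": 0.1, "offset": [0, 0, 0], "rot": [0, 0, 0]},
    {"jaw": 0.1, "offset": [0, 0, 0], "rot": [0, 0, 0]}
  ]
}}

```text
time_s: 33.58
eef_pos: [0.6714, 0.0923, 0.1427]
eef_rot: [0.001, 0.723, 0.691, 0.001]
wrist_force: [-0.1, 0.5, -0.6]
opening: 0.227
grasp_force: 58.9
```

```bash
python3 -c "
from h import *
rests('w14'); face(); plan([.671,.0925,.0905],-2.6,1)"
```

```text
rest 0.97 [233. 343.] [665.5 -32.7] [45.3 39.8] 88.4 z 0.0794
rest 0.85 [251. 192.] [671.2  91.6] [42.5 40.4] 87.0 z 0.0793
face x mm, lowest z mm [11.8 12.1 12.5] 12.223286033089144
face: x at 0 mm 12.094620359978606 yaw slope deg 0.13972652377183573 tilt slope deg 0.6405169735308616 417
now [671.3  92.6 142.5] yaw -2.6 tilt [ 0.0019 -0.0001] drot 0.0 total world mm [ -0.3  -0.1 -52. ]
[-0.1, -0.3, 52.0] 0.05
```

View pics/w14.png

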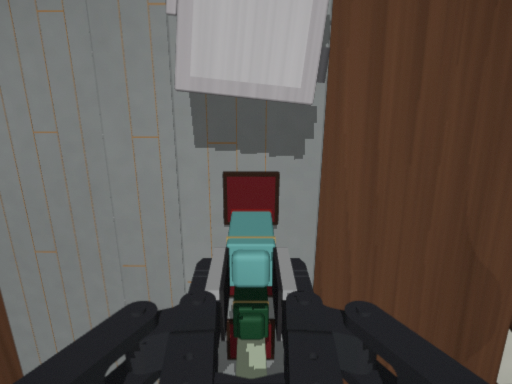

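Request:
{"api": "apply_moves", "payload": {
  "moves": [
    {"jaw": 0.1, "offset": [-0.8, 0, 16], "rot": [0, 0, 0]},
    {"jaw": 0.1, "offset": [0, 0, 16], "rot": [0, 0, 0]},
    {"jaw": 0.1, "offset": [0, 0, 11], "rot": [0, 0, 0]},
    {"jaw": 0.1, "offset": [0, 0, 4], "rot": [0, 0, 0]},
    {"jaw": 0.1, "offset": [0, 0, 1], "rot": [0, 0, 0]}
  ]
}}

```text
time_s: 34.35
eef_pos: [0.6705, 0.0919, 0.0927]
eef_rot: [-0.0, 0.723, 0.691, -0.0]
wrist_force: [0.0, -0.6, -0.9]
opening: 0.226
grasp_force: 58.9
```

Request:
{"api": "apply_moves", "payload": {
  "moves": [
    {"jaw": 0.1, "offset": [0, 0, 0], "rot": [0, 0, 0]},
    {"jaw": 0.1, "offset": [0, 0, 0], "rot": [0, 0, 0]},
    {"jaw": 0.1, "offset": [0, 0, 0], "rot": [0, 0, 0]},
    {"jaw": 0.1, "offset": [0, 0, 0], "rot": [0, 0, 0]},
    {"jaw": 0.1, "offset": [0, 0, 0], "rot": [0, 0, 0]}
  ]
}}

```text
time_s: 34.98
eef_pos: [0.6706, 0.0918, 0.0932]
eef_rot: [0.0, 0.723, 0.691, -0.0]
wrist_force: [0.3, -0.5, 0.2]
opening: 0.228
grasp_force: 58.9
```

Request:
{"api": "apply_moves", "payload": {
  "moves": [
    {"jaw": 0.1, "offset": [0, 0, 0.6], "rot": [0, 0, 0]},
    {"jaw": 0.1, "offset": [0, 0, 0.4], "rot": [0, 0, 0]},
    {"jaw": 0.1, "offset": [0, 0, 0], "rot": [0, 0, 0]},
    {"jaw": 0.1, "offset": [0, 0, 0], "rot": [0, 0, 0]},
    {"jaw": 0.1, "offset": [0, 0, 0], "rot": [0, 0, 0]}
  ]
}}

```text
time_s: 35.6
eef_pos: [0.6706, 0.0918, 0.0922]
eef_rot: [0.0, 0.723, 0.691, -0.0]
wrist_force: [0.7, 0.3, 0.1]
opening: 0.228
grasp_force: 58.9
```

Request:
{"api": "apply_moves", "payload": {
  "moves": [
    {"jaw": 0.1, "offset": [0, 0, 0.5], "rot": [0, 0, 0]},
    {"jaw": 0.1, "offset": [0, 0, 0.4], "rot": [0, 0, 0]},
    {"jaw": 0.1, "offset": [0, 0, 0], "rot": [0, 0, 0]},
    {"jaw": 0.1, "offset": [0, 0, 0], "rot": [0, 0, 0]},
    {"jaw": 0.1, "offset": [0, 0, 0], "rot": [0, 0, 0]}
  ]
}}

```text
time_s: 36.22
eef_pos: [0.6708, 0.0918, 0.0917]
eef_rot: [0.0, 0.723, 0.691, 0.0]
wrist_force: [-0.6, -0.1, 4.2]
opening: 0.224
grasp_force: 59.5
```

Request:
{"api": "apply_moves", "payload": {
  "moves": [
    {"jaw": 0.28, "offset": [0, 0, 0], "rot": [0, 0, 0]},
    {"jaw": 0.32, "offset": [0, 0, 0], "rot": [0, 0, 0]},
    {"jaw": 0.4, "offset": [0, 0, 0], "rot": [0, 0, 0]},
    {"jaw": 0.5, "offset": [0, 0, 0], "rot": [0, 0, 0]},
    {"jaw": 0.5, "offset": [0, 0, 0], "rot": [0, 0, 0]}
  ]
}}

```text
time_s: 36.85
eef_pos: [0.6706, 0.0918, 0.0913]
eef_rot: [0.0, 0.723, 0.691, 0.0]
wrist_force: [0.1, -0.0, 0.1]
opening: 0.501
grasp_force: 0.0
```

Request:
{"api": "apply_moves", "payload": {
  "moves": [
    {"jaw": 0.5, "offset": [0, 0, -20], "rot": [0, 0, 0]},
    {"jaw": 0.5, "offset": [0, 0, -40], "rot": [0, 0, 0]},
    {"jaw": 0.5, "offset": [0, 0, -55], "rot": [0, 0, 0]},
    {"jaw": 0.5, "offset": [0, 0, -45], "rot": [0, 0, 0]},
    {"jaw": 0.5, "offset": [0, 0, 0], "rot": [0, 0, 0]}
  ]
}}

```text
time_s: 37.48
eef_pos: [0.6736, 0.0918, 0.2592]
eef_rot: [0.004, 0.723, 0.691, 0.004]
wrist_force: [0.4, 0.1, 0.3]
opening: 0.501
grasp_force: 0.0
```

Request:
{"api": "apply_moves", "payload": {
  "moves": [
    {"jaw": 0.5, "offset": [0, -40, 0], "rot": [0, 0, 0]},
    {"jaw": 0.5, "offset": [0, -45, 0], "rot": [0, 0, 0]},
    {"jaw": 0.5, "offset": [0, -45, 0], "rot": [0, 0, 0]},
    {"jaw": 0.5, "offset": [0, -30, 0], "rot": [0, 0, 0]},
    {"jaw": 0.5, "offset": [0, 0, 0], "rot": [0, 0, 0]}
  ]
}}

```text
time_s: 38.1
eef_pos: [0.5091, 0.0993, 0.2517]
eef_rot: [0.0, 0.722, 0.691, 0.0]
wrist_force: [0.5, -0.8, -0.5]
opening: 0.498
grasp_force: 0.0
```

Run:
```python
from h import *
i,d=ctrl.camera('scene'); save('end',i); cv2.imwrite('pics/end2.png',cv2.resize(i[100:384,60:440],(760,568))[:,:,::-1])
i,d=ctrl.camera('top'); P=cloud('top',d).reshape(-1,3)
for k,x,y in [('a',.6626,-.093),('b',.6655,-.031),('c',.6685,.031),('d',.671,.0925)]:
    q=P[(abs(P[:,0]-x)<.03)&(abs(P[:,1]-y)<.025)&(P[:,2]>.085)]; print(k,len(q),q[:,2].max()-.079,fit(q,.079+H[k]))
```

```text
a 262 0.0876760982855785 (array([ 0.66082458, -0.09473248]), array([16.17592812, 18.01629639]), 88.17696380615234, 73)
b 210 0.07639686907857242 (array([ 0.66562317, -0.033189  ]), array([19.67317963, 16.59920502]), 86.185546875, 69)
c 183 0.06536032643396146 (array([0.66655573, 0.02785442]), array([19.37838745, 18.01829338]), 0.6008720993995667, 65)Traceback (most recent call last):
  File "<stdin>", line 5, in <module>
    return umr_maximum(a, axis, None, out, keepdims, initial, where)
ValueError: zero-size array to reduction operation maximum which has no identity
```

View pics/end2.png

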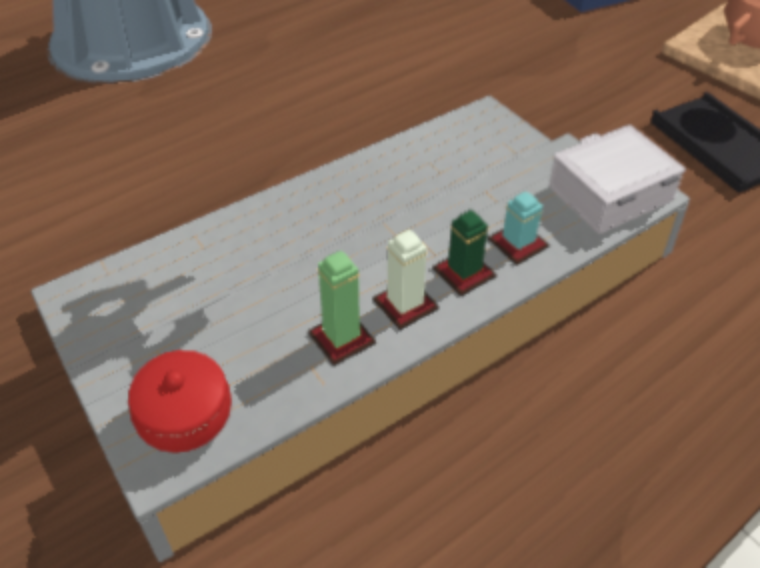

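The picture shows all four seals upright and centred on their rests, from the tall leaf-green one at (340,305) beside the jar down to the turquoise one at (523,225) beside the box. The jar and box have not been moved. In the top view the turquoise seal is only hidden behind the arm.

```bash
python3 -c "
from bench import ctrl
print(ctrl.hand_in())"
```

```text
the job is handed in; nothing more can be done
None
```

The job is handed in at about 38 s: all four seals stand upright on their rests, tallest beside the red jar down to shortest beside the steel box; none was knocked over, and the jar and box were not touched.

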